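# Set the saucepan on the induction ring, handle in, and switch on

## Task

The lidded saucepan stands crooked on the portable hob, its handle sticking out over the keys and the front edge. Pushing gently with the fingertips only, never lifting, tipping or gripping it, slide the pan over the glass until its base stands inside the printed ring and its handle points straight out to the left, parallel to the hob's front edge; then, with the pan in place, press the large middle key down to switch on. Do not press the two small keys, and leave the other things on the worktop where they are.

Things in the scene. Friction and masses are not known exactly. Their poses are not given: they have to be found in the camera images.
- hob: Portable induction hob that stays put: 340 mm deep (its x), 290 mm wide (its y), 48 mm high, flat black glass top. Origin on the worktop straight below the printed ring's centre; x points to its back (away from the robot), y to its left, z up. The back edge is 130 mm behind the origin, the front edge 210 mm in front of it. Its three keys lie in a row 184 mm in front of the origin
- ring_center (a point): centre of the pale printed ring on the glass, at the height of the glass (48 mm over the worktop). The ring line is 175 mm across (inner edge at a radius of 86 mm); the pan's base, 136 mm across, fits inside it with 18 mm to spare all round. The ring is only print on flat glass
- saucepan: small steel saucepan with a fixed lid and straight handle, one rigid piece of about 0.5 kg, it slides and turns on the glass with little friction (about 0.3). Origin: centre of its underside, on the glass. Wall 140 mm across (144 at the rim), 66 mm high; lid knob up to 92 mm. Handle along its +x, roughly towards the hob's front at the start; the pan then stands about 27 to 70 mm off the ring's centre
- handle_tip (a point): free end of the saucepan's black handle, 214 mm from the pan's axis. The handle runs straight from the wall to here, 22 mm wide, its middle 52 mm above the glass (underside 44 mm, top 60 mm)
- on_button (a joint): large middle key of the hob (31 mm across), a spring button: 0 up, 0.004 m fully down; it takes about 5 N to press fully and springs back
- on_button_top (a point): centre of the large middle key's top, 6 mm above the glass when up; on the hob 184 mm in front of the ring's centre
- key_left (a joint): small key (19 mm across), 62 mm to the left of the large one: 0 up, 0.004 m down; not to be pressed
- key_right (a joint): small key (19 mm across), 62 mm to the right of the large one: 0 up, 0.004 m down; not to be pressed
- the_mug: bystander: white mug, 95 mm high, at the left
- salt: bystander: salt shaker, 44 mm across, 90 mm high, left of the hob
- mandarin: bystander: mandarin, 57 mm across, 47 mm high, left of the hob
- small_bowl: bystander: small white bowl, 122 mm across, 66 mm high, left of the hob
- fruit_apple_2: bystander: red apple, 70 mm across, left of the hob
- lemon: bystander: lemon, 78 mm long, at the left
- spice_b: bystander: spice jar, 41 mm across, 105 mm high, left of the hob

How it is judged (in metres and radians):
On the way, in this order (a step that is already met when the one before it is completed fails the run):
1. the pan stands inside the ring with its handle to the left, at rest (horizontal distance between saucepan and ring_center below 0.018 m and angle between the x axis of saucepan and the y axis of hob, either way round below 0.3 rad and y of handle_tip in the frame of hob above 0.1 m and linear speed of saucepan below 0.01 m/s and angle between saucepan's own z axis and vertical below 0.05 rad and z of saucepan in the frame of hob below 0.051 m), for 0.2 s.
2. the large key is pressed down (horizontal distance between saucepan and ring_center below 0.018 m and angle between the x axis of saucepan and the y axis of hob, either way round below 0.3 rad and y of handle_tip in the frame of hob above 0.1 m and value of joint on_button above 0.0028 m), for 0.05 s.
At the end, for the whole second after the job is handed in: The pan's base lies inside the printed ring (its centre within 18 mm of the ring's), its handle points to the hob's left within 17 degrees of parallel to the front edge, it stands flat on the glass and at rest, and the large key has been pressed (2.8 mm or more) after that and has sprung back (all of step 1 and value of joint on_button below 0.0015 m); the robot touches nothing.
It fails at once if the pan is lifted off the glass (more than 6 mm), tipped or pushed off its edge (z of saucepan in the frame of hob below 0.04 m or z of saucepan in the frame of hob above 0.054 m or angle between saucepan's own z axis and vertical above 0.12 rad).
It fails at once if the pan is shoved or gripped hard (over 20 N of finger force) (contact force between the fingers and saucepan above 20 N).
It fails at once if the large key is pressed while the pan is off the ring or its handle not to the left (value of joint on_button above 0.0028 m and not (horizontal distance between saucepan and ring_center below 0.018 m and angle between the x axis of saucepan and the y axis of hob, either way round below 0.3 rad and y of handle_tip in the frame of hob above 0.1 m)).
It fails at once if a small key is pressed (value of joint any of key_left, key_right above 0.0025 m).
It fails at once if another thing is disturbed (moved more than 15 mm) (distance of any of the_mug, salt, mandarin, small_bowl, fruit_apple_2, lemon, spice_b from where it was at the start of the episode above 0.015 m).
It also fails if it takes over 69 s, if anything falls off the work surface, if the arm or the gripper's body presses on something with over 40 N, if the wrist force passes 120 N, or if a joint passes its speed limit or range.

## Robot

A 7-joint arm with a two-finger parallel gripper is mounted at the origin on a cart in front of the work surface, level with it; the furniture and walls round the work are solid. World frame = base frame: x ahead of the robot, y to its left, z up, the work surface at z = 0. Lengths are in mm, angles in rad, forces in N, time in s.
With the tool pointing down it reaches from about 400 to 875 mm from the base axis. Payload 19.3 kg.
Tool frame: the origin (TCP) lies at the very end of the fingers, on their centre line; the grasp point (between the pads) lies 19 mm behind it (grip_point_offset is the z of the grasp point in the tool frame, in mm); z points along the fingers, x is the direction in which the jaws open and shut, and the axes are right-handed (so a half turn about z gives the same grasp; the last joint's range is limited). The gripper opens to 85 mm and grips with 20 to 120 N. Pads are 22 mm wide; open, the fingers measure 114 mm over their backs; the gripper's body (76 mm by 85 mm) begins 54 mm behind the grasp point. The pads swing forward as they close: fully open they stand 13 mm farther back than shut.
Start: joints at [1.036, 0.521, -0.036, 1.599, 0.021, 1.021, -0.113], TCP at [280.125, -558.699, 231.291] pointing down, gripper open.
Joint ranges: [-2.91, 2.91], [-0.3, 2.13], [-1.5, 1.42], [0.17, 2.43], [-1.26, 4.41], [0.16, 1.93], [-2.52, 2.52]. Speed limits (rad/s): [1.89, 1.89, 2.39, 2.39, 3.01, 3.01, 3.01].

## Interface

Orientations are given as a 3x3 rotation matrix whose columns are the frame's x, y, z axes.
In Python, from workcell import movep, movel, goto_joints, open_gripper, clamp, wait, inverse_kinematics, read_state, camera, PlanningError, finish_job, grip_point_offset gives the robot as it stands. Calls block until the motion is done:
- movep(position, orientation): joint-space move of the TCP to a pose.
- movel(position, frame=None, max_speed=150, guard=None): straight line of the TCP; frame=None keeps the orientation; max_speed is the mean speed in mm/s. With guard (N) it stops when the force on the tool has changed by that much, and returns True; else False.
- goto_joints(angles): joint-space move.
- open_gripper() and clamp(): open the fingers fully, or close them until they stop; the grip force is fixed at half the most.
- wait(seconds).
- inverse_kinematics(position, orientation): joint angles nearest the present ones, or None.
- read_state(): the state.
- camera(name): name is "scene" or "top"; returns a dict with "image" (384x512x3 uint8, blue, green, red), "range_z" (384x512 float32, mm along the optical axis (not along the pixel's ray), 0 where there is no reading), "fx", "fy", "cx", "cy" (pixels), "dist_coeffs" ([k1, k2, p1, p2, k3] as OpenCV has them; the pictures are not rectified), "cam_to_world" (4x4, takes a point from camera to world coordinates). Camera axes: x right, y up, looking along -z (the intrinsics and any distortion apply to the point x, -y, -z); pixel columns grow to the right and rows downward; lengths in mm; the calibration is good to about 2 mm. A picture is of the moment at which its call begins.
A pose or a line that the arm cannot do raises PlanningError and nothing moves.
- finish_job(): hands the job in, once; it reports no verdict.
The state is a dict: "time": time; "qpos": joint angles; "qvel": joint speeds; "joint_efforts": joint torques, N m; "eef_pos": TCP position; "tool_rot": TCP orientation; "ft_force": force on the tool from outside, world axes, zero at the start; "torque": the same for the moment, N m; "finger_gap": finger opening in mm.
Only numpy, scipy, OpenCV 4.12 (cv2) and the standard library are available. Lean on these libraries where they do the work, as an engineer would, in place of code of your own. Each camera call takes 0.05 s, during which the arm holds its last target.

## Working session

There is one attempt and no reset: what is moved stays moved. The work goes in short steps, each a Python script; the robot and the scene stay as the last script left them, time stands still between calls to the robot, and variables do not carry over. Pictures are saved under pics/ and viewed, and the job is handed in when it is done.

```bash
ls; mkdir -p pics
python3 - <<'E'
from workcell import *
import cv2,numpy as np
for n in ["scene","top"]:
    c=camera(n); cv2.imwrite(f"pics/{n}0.png",c["image"]); np.savez(f"{n}0.npz",**c)
    print(n,c["fx"],c["fy"],c["cx"],c["cy"],c["dist_coeffs"]);print(np.array(c["cam_to_world"]).round(3))
s=read_state();print(s)
print(grip_point_offset)
E
```

```text
pics
scene 488.45405169572797 488.45405169572797 251.97088024401415 190.30677309776163 [-0.20778542  0.          0.          0.          0.        ]
[[-6.940000e-01  2.990000e-01 -6.550000e-01 -2.733110e+02]
 [-7.200000e-01 -3.000000e-01  6.260000e-01  1.039767e+03]
 [-9.000000e-03  9.060000e-01  4.230000e-01  6.026330e+02]
 [ 0.000000e+00  0.000000e+00  0.000000e+00  1.000000e+00]]
top 353.00841594244923 353.00841594244923 254.01794971450812 197.67680010437962 [0.03835196 0.         0.         0.         0.        ]
[[ 2.000000e-02  9.910000e-01 -1.290000e-01  3.934070e+02]
 [-1.000000e+00  1.900000e-02 -5.000000e-03  2.776470e+02]
 [-3.000000e-03  1.290000e-01  9.920000e-01  1.000565e+03]
 [ 0.000000e+00  0.000000e+00  0.000000e+00  1.000000e+00]]
{'time': 0.1, 'qpos': array([ 1.03584282,  0.52195005, -0.03632261,  1.59988774,  0.0212265 ,
        1.02108859, -0.11279314]), 'qvel': array([ 0.00013859, -0.0011332 , -0.00034976, -0.00291447,  0.00143018,
       -0.0007351 , -0.0015967 ]), 'joint_efforts': array([ 5.40135559e-03, -9.28471398e+01,  1.98598087e+00, -3.70531082e+01,
        1.84496393e-02,  5.43348186e-03,  1.38372711e-04]), 'eef_pos': array([ 279.97141133, -558.48915245,  230.80871273]), 'tool_rot': array([[ 4.48206179e-01, -8.93930069e-01, -5.02504844e-04],
       [-8.93929712e-01, -4.48206452e-01,  8.03998054e-04],
       [-9.43943949e-04,  8.88471148e-05, -9.99999551e-01]]), 'ft_force': array([ 0.32932302,  0.35142586, -0.02555475]), 'torque': array([ 0.01440332, -0.02107333,  0.0030233 ]), 'finger_gap': 85.32117723769402}
-18.700000000000003
```

View pics/scene0.png

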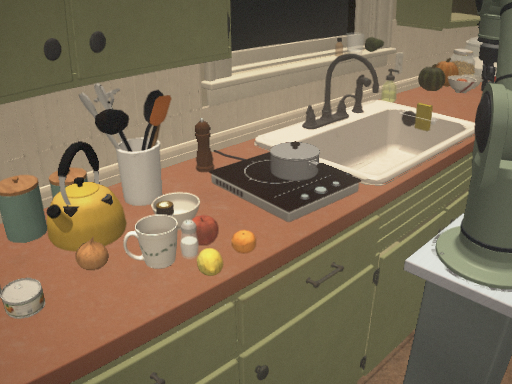

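View pics/top0.png

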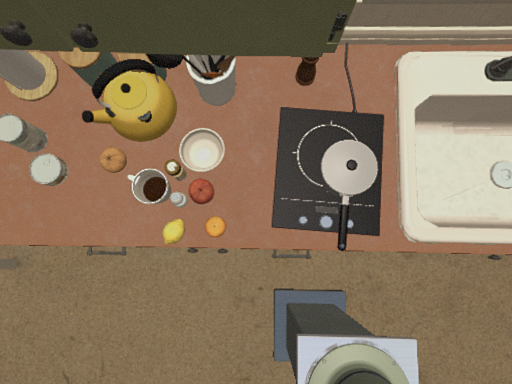

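```bash
cat > h.py <<'E'
import numpy as np, cv2
def cloud(c):
    K=np.array([[c["fx"],0,c["cx"]],[0,c["fy"],c["cy"]],[0,0,1.]]);d=np.array(c["dist_coeffs"],float)
    H,W=c["range_z"].shape
    u,v=np.meshgrid(np.arange(W),np.arange(H))
    n=cv2.undistortPoints(np.stack([u,v],-1).reshape(-1,1,2).astype(np.float64),K,d).reshape(H,W,2)
    z=c["range_z"].astype(float)
    P=np.stack([n[...,0]*z,-n[...,1]*z,-z,np.ones_like(z)],-1)@np.array(c["cam_to_world"]).T
    P=P[...,:3]; P[z==0]=np.nan
    return P,n
def onplane(c,px,zw):
    K=np.array([[c["fx"],0,c["cx"]],[0,c["fy"],c["cy"]],[0,0,1.]]);d=np.array(c["dist_coeffs"],float)
    n=cv2.undistortPoints(np.array(px,float).reshape(-1,1,2),K,d).reshape(-1,2)
    T=np.array(c["cam_to_world"]);r=np.c_[n[:,0],-n[:,1],-np.ones(len(n))]@T[:3,:3].T
    o=T[:3,3];return o+r*((zw-o[2])/r[:,2])[:,None]
def project(c,P):
    K=np.array([[c["fx"],0,c["cx"]],[0,c["fy"],c["cy"]],[0,0,1.]]);d=np.array(c["dist_coeffs"],float)
    T=np.linalg.inv(np.array(c["cam_to_world"]));Q=np.atleast_2d(P)@T[:3,:3].T+T[:3,3]
    Q=Q*[1,-1,-1]
    return cv2.projectPoints(Q,np.zeros(3),np.zeros(3),K,d)[0].reshape(-1,2)
E
python3 - <<'E'
from h import *
c=dict(np.load("top0.npz"));P,_=cloud(c)
im=c["image"]
crop=im[95:260,255:400]; cv2.imwrite("pics/crop0.png",cv2.resize(crop,None,fx=3.6,fy=3.6,interpolation=cv2.INTER_CUBIC))
for p in [(300,150),(350,167),(342,240),(230,230),(326,222),(303,220),(349,224),(335,185),(260,180)]: print(p,P[p[1],p[0]].round(1),im[p[1],p[0]])
print(onplane(c,[(280,108),(384,114),(381,236),(272,229)],48).round(1))
print(onplane(c,[(303,220),(326,222),(349,224)],54).round(1))
E
```

```text
(300, 150) [653.5 158.   45.9] [50 52 55]
(350, 167) [586.5  46.4 141. ] [64 68 72]
(342, 240) [407.2  60.2 107.3] [41 44 43]
(230, 230) [430.4 349.    1.4] [ 90 116 159]
(326, 222) [454.8  89.4  55.5] [185 175 166]
(303, 220) [459.  150.4  53.7] [182 171 163]
(349, 224) [450.7  28.3  55. ] [184 172 164]
(335, 185) [545.4  77.6 113.8] [179 191 200]
(260, 180) [575.6 266.9  -1. ] [ 85 112 157]
[[772.7 214.9  48. ]
 [759.4 -74.4  48. ]
 [421.  -57.7  48. ]
 [433.6 232.8  48. ]]
[[459.  150.4  54. ]
 [454.9  89.1  54. ]
 [450.8  28.   54. ]]
```

View pics/crop0.png

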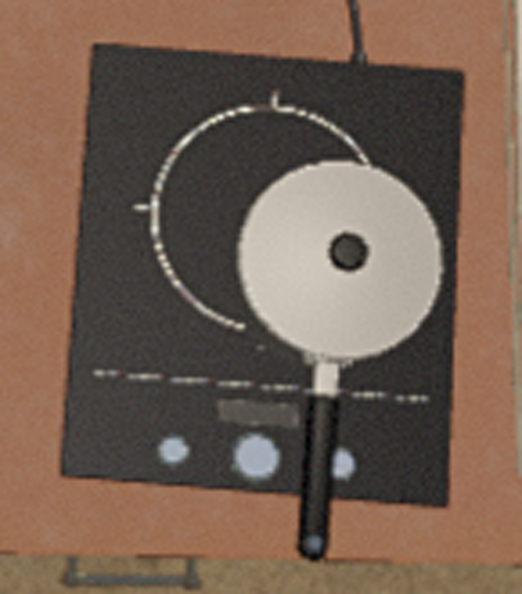

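```bash
cat >> h.py <<'E'
def hobfit(c):
    im=c["image"].astype(int);P,_=cloud(c)
    H,W=im.shape[:2];u,v=np.meshgrid(np.arange(W),np.arange(H))
    L=onplane(c,np.stack([u,v],-1).reshape(-1,2),48.).reshape(H,W,3)
    reg=(L[...,0]>380)&(L[...,0]<820)&(L[...,1]>-120)&(L[...,1]<280)
    # height mask of hob top
    m=reg&(P[...,2]>30)
    m8=m.astype(np.uint8)
    n,lab,st,_=cv2.connectedComponentsWithStats(m8)
    k=1+np.argmax(st[1:,4]); 
    return L,P,im,lab==k
def pan(c):
    P,_=cloud(c);x=P[...,0];y=P[...,1];z=P[...,2]
    im=c["image"].astype(int).sum(-1)
    reg=(x>350)&(x<780)&(y>-150)&(y<360)
    kn=reg&(z>133)&(z<146)&(im<300)
    k=np.median(P[kn],0)[:2] if kn.sum() else None
    lid=reg&(z>107)&(z<146)&(np.hypot(x-k[0],y-k[1])<90)
    # silhouette circle at rim height
    vv,uu=np.nonzero(lid);L=onplane(c,np.c_[uu,vv],113.)
    hull=cv2.convexHull(L[:,:2].astype(np.float32))[:,0]
    # exclude handle side later; algebraic fit with outlier trim
    pts=hull
    # boundary points
    con,_=cv2.findContours(lid.astype(np.uint8),cv2.RETR_EXTERNAL,cv2.CHAIN_APPROX_NONE)
    con=max(con,key=len)[:,0];Q=onplane(c,con,113.)[:,:2]
    for _ in range(6):
        A=np.c_[2*Q,np.ones(len(Q))];s=np.linalg.lstsq(A,(Q**2).sum(1),rcond=None)[0]
        r=np.sqrt(s[2]+s[:2]@s[:2]);e=np.abs(np.hypot(*(Q-s[:2]).T)-r)
        if e.max()<4:break
        Q=Q[e<max(4,e.max()*0.6)]
    rim=s[:2]
    d=np.hypot(x-rim[0],y-rim[1])
    hd=reg&(z>94)&(z<114)&(d>85)&(d<225)&(im<250)
    vv,uu=np.nonzero(hd);B=onplane(c,np.c_[uu,vv],106.)[:,:2]
    vx,vy,x0,y0=cv2.fitLine(B.astype(np.float32),cv2.DIST_HUBER,0,.01,.01).ravel()
    dv=np.array([vx,vy]); 
    if dv@(B.mean(0)-rim)<0: dv=-dv
    tip=B.mean(0)+dv*((B-B.mean(0))@dv).max()
    # perp offset of centre from handle line
    off=np.cross(dv,rim-B.mean(0))
    return dict(knob=k,rim=rim,r=r,dir=dv,ang=np.degrees(np.arctan2(dv[1],dv[0])),tip=tip,off=off,tipc=tip-214*dv,n=(int(kn.sum()),len(Q),len(B)))
E
python3 - <<'E' 2>/dev/null
from h import *
c=dict(np.load("top0.npz"))
L,P,im,m=hobfit(c)
print(pan(c))
# hob edges by plane: glass dark pixels
dark=(im.sum(-1)<230)&(L[...,0]>380)&(L[...,0]<820)&(L[...,1]>-120)&(L[...,1]<280)&(P[...,2]>35)&(P[...,2]<60)
g=L[dark][:,:2]; print(len(g))
print(cv2.minAreaRect(g.astype(np.float32)))
gl=(P[...,2]>35)&(P[...,2]<62)&(L[...,0]>400)&(L[...,0]<800)&(L[...,1]>-110)&(L[...,1]<260)
print("glassz",np.median(P[...,2][dark]))
br=gl&(im.sum(-1)>260)
n,lab,st,ce=cv2.connectedComponentsWithStats(br.astype(np.uint8))
for i in range(1,n):
    if st[i,4]>3: print(st[i],ce[i].round(1),onplane(c,[ce[i]],54)[0].round(1))
o=np.array([636.,77])
q=L[br][:,:2]; d=np.hypot(*(q-o).T); q=q[(d>75)&(d<98)]
for _ in range(5):
    A=np.c_[2*q,np.ones(len(q))];s=np.linalg.lstsq(A,(q**2).sum(1),rcond=None)[0]
    r=np.sqrt(s[2]+s[:2]@s[:2]);e=np.abs(np.hypot(*(q-s[:2]).T)-r);q=q[e<5]
print("ring",s[:2],r,len(q))
E
```

```text
{'knob': array([593.44637714,  42.61133387]), 'rim': array([593.63925199,  41.50047784]), 'r': np.float64(70.29454685500568), 'dir': array([-0.9950348 ,  0.09952734], dtype=float32), 'ang': np.float32(174.28804), 'tip': array([382.38669291,  62.76035852]), 'off': array(0.12891684), 'tipc': array([595.32414713,  41.46150941]), 'n': (86, 155, 381)}
8914
((599.6397094726562, 80.70609283447266), (287.5255432128906, 338.13720703125), 86.4580307006836)
glassz 47.71443329893458
[330 120  30  22  75] [344.3 130. ] [710.   37.2  54. ]
[292 124  34  63 203] [306.6 154.3] [639.5 140.9  54. ]
[347 139   6   1   6] [349.5 139. ] [684.6  23.3  54. ]
[366 145  10  12  12] [371.  150.5] [653.  -34.7  54. ]
[377 162   1   4   4] [377.  163.5] [617.  -50.1  54. ]
[368 185   4   4   4] [369.5 186.5] [553.2 -28.6  54. ]
[342 196   1   4   4] [342.  197.5] [521.8  45.6  54. ]
[281 198   7   2  10] [283.9 198.3] [516.6 202.   54. ]
[290 199  10   2  16] [294.8 199.4] [514.2 172.7  54. ]
[302 200  11   2  16] [307.  200.3] [512.3 139.7  54. ]
[315 201  10   2  13] [319.8 201.2] [510.5 105.4  54. ]
[327 202  11   2  14] [332.3 202.2] [508.5  71.8  54. ]
[353 204   9   2  13] [357.2 204.3] [504.1   5.2  54. ]
[368 205   6   2   9] [370.4 205.3] [502.  -29.9  54. ]
[320 206   3   2   6] [321.  206.5] [496.3 102.2  54. ]
[336 210   2   3   6] [336.5 211. ] [485.   60.8  54. ]
[319 215  14  14 138] [325.7 221.4] [456.3  89.9  54. ]
[299 216   9   8  57] [302.7 219.6] [460.  151.2  54. ]
[348 219   6   9  42] [350.1 223.4] [452.4  25.1  54. ]
ring [639.92210621  77.67614166] 87.78084102828848 266
```

```bash
cat >> h.py <<'E'
O=np.array([639.8,77.9]); TH=-0.063
def R_down(ang): # tool x at angle ang (rad), z down
    c,s=np.cos(ang),np.sin(ang); x=np.array([c,s,0]);z=np.array([0,0,-1.]);y=np.cross(z,x)
    return np.c_[x,y,z]
def nvec(a): return np.array([np.sin(a),-np.cos(a)])
def Rpush(a): # handle angle a, tool y=-n
    n=nvec(a); y=np.r_[-n,0]; z=np.array([0,0,-1.]); return np.c_[np.cross(y,z),y,z]
def arc(C,a0,a1,d,b,gap,z,steps):
    out=[];C=np.array(C,float);a=a0;da=(a1-a0)/steps
    for i in range(steps+1):
        h=np.array([np.cos(a),np.sin(a)])
        out.append((np.r_[C+d*h-nvec(a)*gap,z],Rpush(a),C.copy()))
        piv=C-b*h; c,s=np.cos(da),np.sin(da)
        C=piv+np.array([[c,-s],[s,c]])@(C-piv); a+=da
    return out
E
python3 - <<'E'
from h import *
from workcell import *
A=arc((594,41.5),np.radians(174.3),np.radians(86.4),120,17,22,84,6)
for p,R,C in A:
    q=inverse_kinematics(p,R); print(p.round(),C.round(),None if q is None else np.round(q,2))
E
```

```text
[472.  32.  84.] [594.  42.] [ 0.15  0.55 -0.44  2.09  0.42  0.58 -0.69]
[475.  67.  84.] [595.  46.] [ 0.04  0.55 -0.4   2.08  0.38  0.58 -0.98]
[486. 100.  84.] [597.  50.] [-0.04  0.57 -0.38  2.04  0.36  0.6  -1.27]
[505. 130.  84.] [600.  53.] [-0.1   0.6  -0.36  1.97  0.34  0.63 -1.54]
[532. 154.  84.] [604.  55.] [-0.16  0.63 -0.32  1.89  0.3   0.67 -1.78]
[563. 170.  84.] [608.  56.] [-0.21  0.66 -0.26  1.8   0.25  0.71 -1.99]
[598. 178.  84.] [612.  57.] [-0.26  0.7  -0.18  1.71  0.17  0.75 -2.16]
```

```bash
python3 - <<'E' 2>&1 | grep -v Deprec
from h import *
from workcell import *
C=(594,41.5);a=np.radians(174.3)
A=arc(C,a,np.radians(145),120,17,22,84,2)
h=np.array([np.cos(a),np.sin(a)]);pre=np.array(C)+120*h-nvec(a)*36
clamp()
movep(np.r_[pre,210],Rpush(a)); movel(np.r_[pre,84],max_speed=120)
print(read_state()["time"],read_state()["eef_pos"].round(1),read_state()["finger_gap"])
c=camera("top");cv2.imwrite("pics/t1.png",c["image"]);cv2.imwrite("pics/s1.png",camera("scene")["image"])
try: print(pan(c))
except Exception as e: print(e)
E
```

```text
4.2417 [471.3  17.6  84.5] 0.024729040720728176
{'knob': array([589.16732039,  38.54263965]), 'rim': array([593.77430568,  41.59533972]), 'r': np.float64(70.20831600127447), 'dir': array([-0.9938399 ,  0.11082514], dtype=float32), 'ang': np.float32(173.63712), 'tip': array([382.32755458,  62.22519077]), 'off': array(-2.9308455), 'tipc': array([595.00930202,  38.50861133]), 'n': (119, 152, 398)}
```

View pics/t1.png

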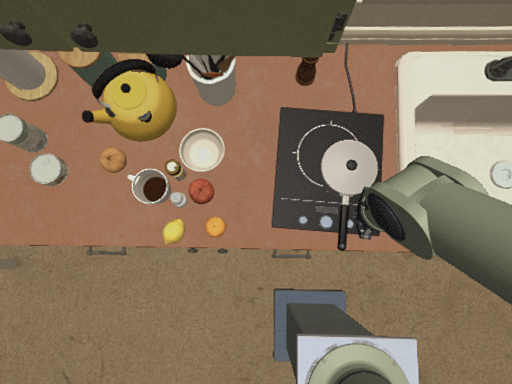

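View pics/s1.png

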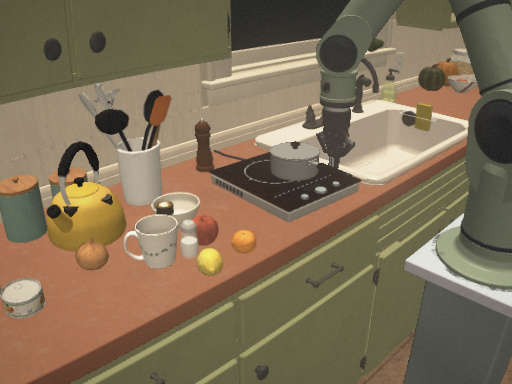

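The fingertips are down right of the handle (about px 365,235 in the top view). The pan hasn't moved and is still visible at (350,167). I'll start the first push on the handle.

```bash
python3 - <<'E' 2>&1 | grep -v Deprec
from h import *
from workcell import *
C=(594,41.5);a=np.radians(174.3)
A=arc(C,a,np.radians(145),120,17,22,84,2)
for p,R,_ in A:
    movel(p,R,max_speed=45); s=read_state(); print(s["time"],s["eef_pos"].round(1),s["ft_force"].round(2))
c=camera("top");cv2.imwrite("pics/t2.png",c["image"])
try: print(pan(c))
except Exception as e: print(e)
E
```

```text
4.8 [472.4  31.9  84. ] [0.04 0.52 0.62]
5.7333 [474.8  66.6  84. ] [ 0.7  -0.2   0.37]
6.6667 [486.1 100.1  84. ] [ 0.28 -0.37 -0.17]
{'knob': array([601.7018678 ,  62.60736677]), 'rim': array([606.12698072,  62.69249972]), 'r': np.float64(64.9029612348939), 'dir': array([-0.8841217 ,  0.46725664], dtype=float32), 'ang': np.float32(152.14363), 'tip': array([416.42961254, 165.56051656]), 'off': array(2.31049357), 'tipc': array([605.63165417,  65.56759664]), 'n': (81, 60, 322)}
```

View pics/t2.png

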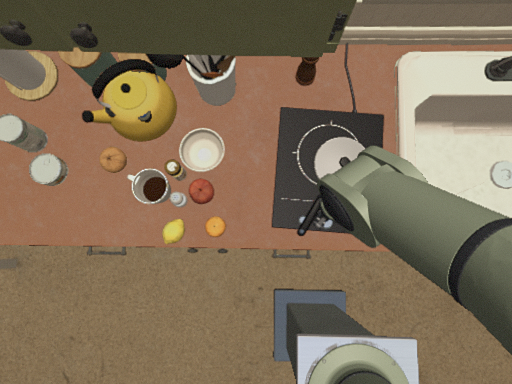

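```bash
cat >> h.py <<'E'
def rimfit(c,guess,R=70.3):
    from scipy.optimize import least_squares
    P,_=cloud(c);z=P[...,2];x=P[...,0];y=P[...,1]
    lid=(z>105)&(z<146)&(np.hypot(x-guess[0],y-guess[1])<100)&(c["image"].astype(int).sum(-1)>380)
    con,_=cv2.findContours(lid.astype(np.uint8),cv2.RETR_EXTERNAL,cv2.CHAIN_APPROX_NONE)
    con=max(con,key=len)[:,0]
    # keep boundary points whose outward neighbour is low (glass), not the arm
    Q=onplane(c,con,113.)[:,:2]; cen=con.mean(0); keep=[]
    for p in con:
        g=project(c,np.r_[guess,113.])[0]; o=p-g; o=o/np.linalg.norm(o); q=np.round(p+3*o).astype(int)
        keep.append(z[q[1],q[0]]<80)
    Q=Q[np.array(keep)]
    f=lambda s:np.hypot(*(Q-s).T)-R
    best=least_squares(f,guess,loss="soft_l1",f_scale=1.0)
    return best.x,len(Q),np.abs(f(best.x)).mean()
E
python3 - <<'E' 2>&1 | grep -v Deprec
from h import *
from workcell import *
print(rimfit(dict(np.load("top0.npz")),np.array([594,41.5])))
c=camera("top");np.savez("t2.npz",**c)
for g in [(605,62),(600,50)]: print(rimfit(c,np.array(g,float)))
cv2.imwrite("pics/t2c.png",cv2.resize(c["image"][95:260,255:400],None,fx=3.6,fy=3.6,interpolation=cv2.INTER_CUBIC))
E
```

```text
(array([593.75497103,  41.68625021]), 148, np.float64(0.7133193863283593))
(array([600.70308829,  58.63644627]), 78, np.float64(0.7050342929525272))
(array([600.70308826,  58.63644626]), 78, np.float64(0.7050342941780726))
```

View pics/t2c.png

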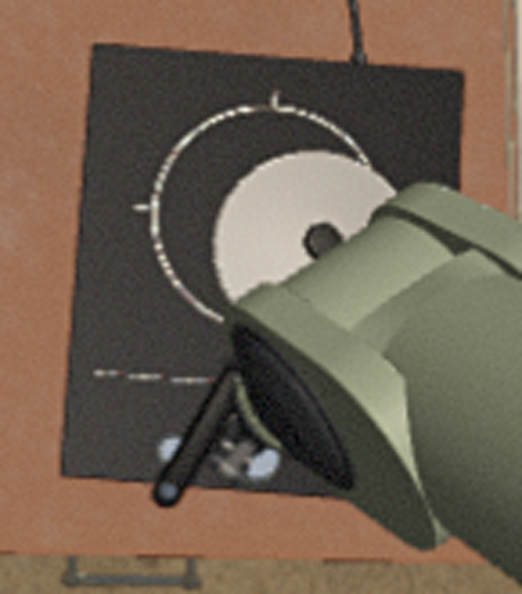

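The pan is now at about (600.7, 58.6) with the handle at about 150°, so its pivot lies about 43 mm past the axis. If I keep the same lever arm, the rotation should carry the pan almost onto the ring.

```bash
cat >> h.py <<'E'
def look(c,guess):
    C,n,e=rimfit(c,guess); p=pan(c)
    t=p["tip"]-C
    return C.round(1),n,round(e,2),"tipang",np.degrees(np.arctan2(t[1],t[0])).round(1),np.hypot(*t).round(1),"line",p["ang"],p["tip"].round(1)
E
python3 - <<'E' 2>&1 | grep -v Deprec
from h import *
from workcell import *
A=arc((600.7,58.6),np.radians(150),np.radians(115),120,42,22,84,2)
for p,R,C in A[1:]:
    movel(p,R,max_speed=45); s=read_state(); print(s["time"],s["eef_pos"].round(1),s["ft_force"].round(2),C.round(1))
c=camera("top");cv2.imwrite("pics/t3.png",c["image"]);np.savez("t3.npz",**c)
cv2.imwrite("pics/t3c.png",cv2.resize(c["image"][95:260,205:400],None,fx=3.6,fy=3.6,interpolation=cv2.INTER_CUBIC))
try: print(look(c,A[-1][2]))
except Exception as e: print(repr(e))
E
```

```text
8.0 [511.4 142.   84. ] [-0.39  0.78 -0.55] [608.7  68.6]
9.2583 [548.6 175.   84. ] [ 0.49 -0.75 -0.68] [619.3  75.7]
ValueError('max() iterable argument is empty')
```

View pics/t3c.png

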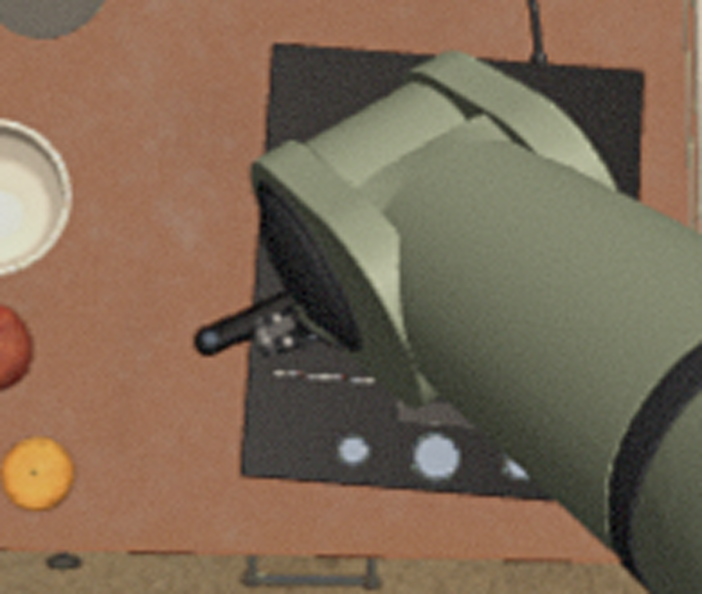

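```bash
python3 - <<'E' 2>&1 | grep -v Deprec
from h import *
from workcell import *
c=camera("scene");np.savez("s3.npz",**c)
cv2.imwrite("pics/s3.png",cv2.resize(c["image"][100:230,190:390],None,fx=3.6,fy=3.6,interpolation=cv2.INTER_CUBIC))
t=dict(np.load("t3.npz"));print(onplane(t,[(261.5,189.6)],106))
E
```

```text
[[531.21910066 263.73893197 106.        ]]
```

View pics/s3.png

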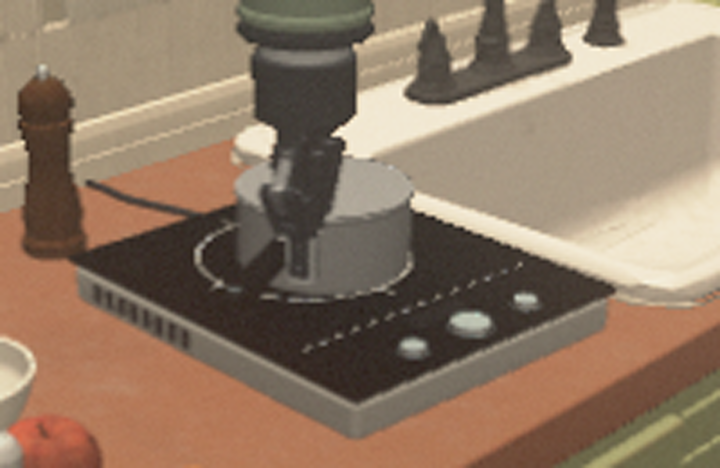

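```bash
python3 - <<'E' 2>&1 | grep -v Deprec
from h import *
from scipy.optimize import least_squares
s0=dict(np.load("scene0.npz"))
for nm,g in [("scene0",(594,41.5)),("s3",(619,75.7))]:
    c=dict(np.load(nm+".npz"));P,_=cloud(c);z=P[...,2];g=np.array(g,float)
    d=np.hypot(P[...,0]-g[0],P[...,1]-g[1])
    m=(z>106)&(z<125)&(d<90)&(c["image"].astype(int).sum(-1)>300)
    q=P[m][:,:2]; print(nm,m.sum(),q.min(0),q.max(0))
    # wall points
    w=(z>60)&(z<105)&(d<95)&(c["image"].astype(int).sum(-1)>260)
    Q=P[w][:,:2]
    r=least_squares(lambda s:np.hypot(*(Q-s).T)-70,g,loss="soft_l1",f_scale=1.5)
    print("wall fit",r.x.round(1),len(Q),np.median(np.abs(np.hypot(*(Q-r.x).T)-70)))
E
```

```text
scene0 700 [519.92332075 -29.83780282] [663.59220233 115.24809706]
wall fit [592.  41.] 632 1.5858125495032525
s3 409 [544.7611888    4.81646037] [685.62920084 149.92056673]
wall fit [618.1  77.6] 418 1.450447661031248
```

```bash
python3 - <<'E' 2>&1 | grep -v Deprec
from h import *
from workcell import *
A=arc((619.9,78),np.radians(115.5),np.radians(86.4),120,42,22,84,2)
for p,R,C in A[1:]:
    movel(p,R,max_speed=40); s=read_state(); print(s["time"],s["eef_pos"].round(1),s["ft_force"].round(2),C.round(1))
# back off away from the handle, then up
n=nvec(np.radians(86.4)); p=A[-1][0].copy(); p[:2]-=25*n
movel(p,max_speed=60); p[2]=215; movel(p,max_speed=150)
movep(np.r_[470,-150,215],R_down(np.radians(-90)))
c=camera("top");cv2.imwrite("pics/t4.png",c["image"]);np.savez("t4.npz",**c)
print(read_state()["time"])
print(look(c,A[-1][2])); print(pan(c))
E
```

```text
10.5583 [585.6 194.9  84. ] [-0.46 -0.4   0.69] [630.   81.3]
11.7417 [626.1 203.1  84. ] [0.  0.2 0.7] [640.6  82. ]
14.7917
(array([637.9,  84.6]), 144, np.float64(0.66), 'tipang', np.float64(85.2), np.float64(212.0), 'line', np.float32(84.68183), array([655.8, 295.9]))
{'knob': array([636.82878304,  85.09472069]), 'rim': array([637.39111352,  84.29513092]), 'r': np.float64(70.41885102159982), 'dir': array([0.09268618, 0.99569535], dtype=float32), 'ang': np.float32(84.68183), 'tip': array([655.77044052, 295.87108134]), 'off': array(-1.30995694), 'tipc': array([635.93559784,  82.79226969]), 'n': (86, 154, 351)}
```

View pics/t4.png

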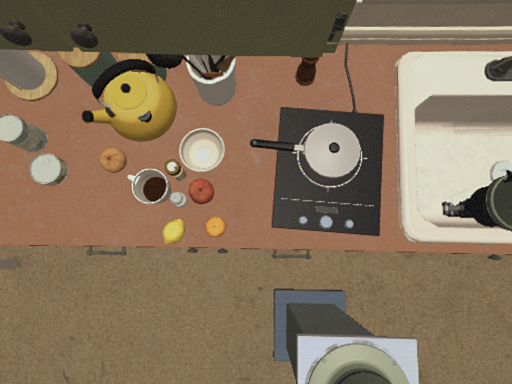

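The pan is 7 mm off the ring's centre (18 mm allowed) and its handle is within 2° of parallel. The top view shows it inside the ring at (332,150), with the handle pointing left to (253,143). Next I'll press the large key at (326,222).

```bash
python3 - <<'E' 2>&1 | grep -v Deprec
from h import *
from workcell import *
k=O+184*np.array([-np.cos(TH),-np.sin(TH)]); k=(k+np.array([456.3,89.9]))/2; print(k)
movep(np.r_[k,150],R_down(TH-np.pi/2))
movel(np.r_[k,60],max_speed=100)
f0=read_state()["ft_force"]
g=movel(np.r_[k,49.2],max_speed=10,guard=9)
s=read_state();print(g,s["time"],s["eef_pos"].round(2),(s["ft_force"]-f0).round(2))
wait(0.2)
s=read_state();print(s["time"],s["eef_pos"].round(2),(s["ft_force"]-f0).round(2))
E
```

```text
[456.23251362  89.69216671]
True 17.7667 [456.28  89.72  49.98] [-8.000e-01 -1.000e-02  1.151e+01]
17.9667 [456.25  89.71  49.97] [-1.3  -1.36 10.63]
```

```bash
python3 - <<'E' 2>&1 | grep -v Deprec
from h import *
from workcell import *
p=read_state()["eef_pos"].copy()
p[2]=215; movel(p,max_speed=120)
movep(np.r_[470,-200,215],R_down(np.radians(-90)))
wait(0.3)
c=camera("top");cv2.imwrite("pics/t5.png",c["image"]);s=camera("scene");cv2.imwrite("pics/s5.png",s["image"])
print(look(c,np.array([638,84.]))); P,_=cloud(c); print(P[219:224,323:329,2].mean(),P[218:222,301:305,2].mean(),P[222:226,348:352,2].mean())
d=np.abs(c["image"].astype(int)-np.load("top0.npz")["image"]).sum(-1)[:,60:240]; print("left diff px",(d>120).sum())
print(read_state()["time"],read_state()["ft_force"])
E
```

```text
(array([637.9,  84.6]), 143, np.float64(0.64), 'tipang', np.float64(85.1), np.float64(212.0), 'line', np.float32(84.57157), array([655.9, 295.9]))
53.6161946053417 54.01185551890136 53.544837313917796
left diff px 0
21.0083 [-0.18355279 -0.42692333  0.94726793]
```

View pics/t5.png

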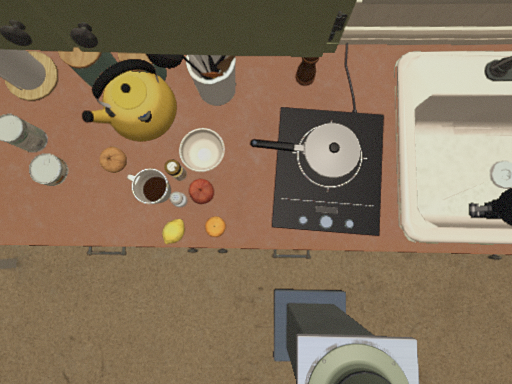

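The pan is unchanged in the ring at (332,150), all three keys are up, nothing on the left has moved, and the arm is clear at (490,210). I'm handing in.

```bash
python3 -c "
from workcell import *
finish_job()"
```

```text
the job is handed in; nothing more can be done
```

The pan is inside the ring with its handle pointing left, the large key was pressed and released, and the job is handed in at about 21 s of the 69 s allowed. `finish_job` gives no verdict, so the results below are my own measurements.

**Pushing:** With the fingers closed, I pushed the handle sideways in an arc, about 120 mm from the pan's axis. That turned the pan about 89° and slid it into the ring in the same motion, without lifting or gripping. The wrist readings I took between pushes stayed around 1 N; I did not record the force during the moves.

**Key:** I then pressed the large key with the fingertips to z ≈ 50 mm, its full 4 mm of travel, at about 11 N.

**Last checks from the top camera:**

| Check | Result | Limit |
|---|---|---|
| Pan centre to ring centre | about 7 mm | 18 mm |
| Handle off parallel to the front edge | about 1–2° | 17° |
| Key tops | all three at about 54 mm (up) | – |
| Objects on the left | no image change from the start | 15 mm |

The arm was well clear of everything at the end. No check failed or disagreed at the end. Partway through, the arm hid the pan from the top camera, so I found its position with the scene camera, which had read about 2 mm off the top camera at the start.

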